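# Feed a turning blank into the boring jig

## Robot

A 6-joint arm with a two-finger parallel gripper is mounted at the origin on the work surface. World frame = base frame: x ahead of the robot, y to its left, z up, the work surface at z = 0. Lengths are in m, angles in rad, forces in N, time in s.
With the tool pointing down it reaches from about 0.25 to 0.775 m from the base axis. Payload 4 kg.
Tool frame: the origin (TCP) lies midway between the tips of the shut fingers; the grasp point (between the pads) lies 19 mm behind it; z points along the fingers, y is the line along which they close (so a half turn about z gives the same grasp; the last joint's range is limited). The gripper opens to 85 mm and grips with 20 to 120 N. Pads are 22 mm wide; open, the fingers measure 114 mm over their backs; the gripper's body (76 mm by 85 mm) begins 54 mm behind the grasp point. The pads swing forward as they close: fully open they stand 13 mm farther back than shut.
Start: joints at [1.023, 0.087, 1.371, -0, 1.684, -0.103], TCP at [0.237, 0.496, 0.231] pointing down, gripper open.
Joint ranges: [-3.1, 3.1], [-0.76, 2.03], [0.27, 2.55], [-1.08, 4.22], [0.17, 2.65], [-2.57, 2.57]. Speed limits (rad/s): [2.79, 2.79, 3.14, 3.14, 3.14, 3.14].

## Interface

Orientations are given as a 3x3 rotation matrix whose columns are the frame's x, y, z axes.
In Python, from cell import arm, camera, camera_model, finder gives the robot as it stands.
- The arm moves only by the tool apply_moves, never from a script. Its argument "deltas" is text: rows parted by semicolons, each of 7 numbers parted by spaces: the shift along the world's x, y, z in m, then the turn, a rotation vector about the world's x, y, z in degrees, then the closure in counts, from 0 (fully open) to 255 (shut). A call has 1 to 5 rows; each row shifts and turns the commanded pose from where the row before left it; what a row does not reach is not made up. A row lasts 1/10 s, in which the tool goes at most 50 mm and 8.59 degrees, less where a joint would pass 70% of its speed; a pose out of reach is approached as far as the arm can. A call is refused whole if a number of a shift passes 0.05 or a number of a turn 8.59, either way. A call with a gripper value outside its range is refused whole. The fingers move at their own pace and stop on an object; the grip force is fixed at half the most. Time passes only in rows, so rows that do not move let the fingers close. It gives the time, the measured TCP pose, the force, the opening and the grip force at its end, in the units of the state.
- arm.state(): the state, without advancing time (a new reading comes with each control period).
- camera(name): name is "scene" or "side" or "wrist"; returns (picture, depth): 480x640x3 uint8, red, green, blue; 480x640 float32, m along the optical axis (not along the pixel's ray), 0 where there is no reading.
- camera_model(name): a dict with "mtx" (3x3 intrinsics, pixels), "rvec" (rotation vector, rad) and "tvec" (3), from world to camera coordinates, as OpenCV has them; the wrist camera has in their place "T_tool_cam" (4x4, takes a point from camera to tool coordinates, whose origin is the TCP and whose axes are the flange's). Camera axes: x right, y down, z forward; pixel columns grow to the right and rows downward; lengths in m; the calibration is good to about 2 mm. A picture is of the moment at which its call begins: read the wrist's pose just before it. camera_model takes no time and is no camera call.
- arm.job_done(): hands the job in; it is judged then, once.
Trained networks look in the newest picture that a camera, given by its name, has taken for a name from the list of things; names that differ only in an ending like _2 or _b are one class to them, and where a whole thing is asked for, a point or a joint stands for the part that bears it (a point fixed in the world has none). Each returns a list of dicts, best first, with "score" (0 to 1); they miss things now and then, are a little off and sometimes report something else, mostly with a low value. They report only what shows in the picture. A call takes as long as a camera call. They do not tell look-alikes from the thing itself.
- finder.boxes_of(camera, label): "centre" ([column, row] in pixels, amid what is visible of it).
- finder.cut_out(camera, label): "pixels" (480x640 bool, what is visible of it) and "centre" ([column, row] in pixels, amid what is visible of it).
- finder.spot_point(camera, label): "centre" ([column, row] in pixels: a listed point, or the origin of a listed thing).
The state is a dict: "t": time; "q": joint angles; "qvel": joint speeds; "joint_efforts": joint torques, N m; "ee_pos": TCP position; "tool_rot": TCP orientation; "ft_force": force on the tool from outside, world axes, zero at the start; "torque": the same for the moment, N m; "grip_width": opening from 0.0 (shut) to 1.0 (fully open); "finger_force": force on a finger pad.
Only numpy, scipy, OpenCV 4.12 (cv2) and the standard library are available. Lean on these libraries where they do the work, as an engineer would, in place of code of your own. Each camera call takes 0.05 s, during which the arm holds its last target. There are 200 camera calls.

## Task

Push the square wooden turning blank along the lane between the two steel guide rails until it sits squarely against the blue end stop, and let neither the blank nor the robot touch either rail. Then push the red-knobbed bolt all the way in across the lane behind the blank, and move clear. Only push: do not lift or tip the blank, and leave the other things on the table where they are.

Things in the scene. Friction and masses are not known exactly. Their poses are not given: they have to be found in the camera images.
- blank: Loose light-wood block with a circle and a red dot on top: 96 mm (its x) by 110 mm (its y) by 56 mm high, about 0.4 kg. Origin at the centre of its underside. It lies flat on the bed before the lane's open mouth, up to 45 mm off the centre line to either side and turned by up to 0.3 rad; its y axis points roughly along the feed direction.
- lane: Fixed feed jig, in a new place and yaw each time. Origin on the table under the lane's centre line; +y is the feed direction, +x points across the lane, away from the robot. Plywood bed: top at z = 8 mm, x -130 to 130, y -280 to 310 mm. The rails run from y = -40 (open mouth) to 220 mm, 120 mm apart, centred on x = 0. Blank home: its origin at x = 0, y = 165 mm.
- stop_face (a point): Middle of the blue end stop's face, which the blank's front must meet: lane x = 0, y = 220 mm, z = 33 mm. The stop is 144 mm wide and 50 mm high above the bed.
- saddle (a point): Top centre of the dark steel saddle that carries the bolt, outside the far rail: lane x 74 to 144 mm, y 74 to 114 mm, up to z = 37 mm, with a bracket at x = 75 to 85 mm, up to z = 65 mm. Fixed to the jig.
- rail_near: Steel guide rail on the robot's side of the lane, fixed to the jig: 12 mm wide, 260 mm long, top at z = 32 mm of the lane frame (24 mm above the bed). Its inner face is at lane x = -60 mm. Origin at the centre of its underside. Must not be touched by the blank or the robot.
- rail_far: The same on the other side, its inner face at lane x = 60 mm. Must not be touched by the blank or the robot.
- bolt (a joint): Slide of the bolt, in m: 0 drawn back, 0.045 fully in (hard stop); starts at 0 to 0.008, moves towards the lane's -x and stays where left (about 2 N of friction). Round bar 12 mm thick, axis at lane y = 94, z = 45 mm, its end at lane x = 68 mm minus the joint value, clear of the blank's path until pushed in. With the blank home the bar passes 10 mm behind it.
- bolt_knob (a point): Centre of the red ball (18 mm in diameter) on top of the bolt's upright 12 mm post, at the bar's outer end: lane x = 134 mm minus the joint value, y = 94 mm, z = 79 mm. Pushing the post or the ball towards the lane's -x, from its outer side, drives the bolt in. The post is bare from z = 51 to 70 mm.
- egg_a: Bystander: turned wooden egg on a foot, 44 mm in diameter, 66 mm high, standing on the bed outside the near rail. Origin at its underside.
- egg_b: Bystander: a darker egg of the same size, on the bed behind the end stop.
- offcut: Bystander: wood offcut 34 x 70 x 30 mm on the bed outside the near rail. Origin at its underside.
- bowl: Bystander: dark wooden bowl, 130 mm wide, 60 mm high, on the table to the robot's left.
- cup: Bystander: terracotta cup, 72 mm wide, 75 mm high, on the table to the robot's right, by the open end of the jig.
- mallet: Bystander: hammer lying on the table to the robot's right.
- gouge: Bystander: turning tool 200 mm long, lying on the table to the robot's left.
There are look-alikes about, which are no part of the job. What is shaped like the blank but pink is not meant.

How it is judged:
By the outcome, as a careful person would: the job done as asked, in the order asked, and still so for the second after the job is handed in, with the robot touching nothing.
It also fails if it takes over 72 s, if anything falls off the work surface, if the arm or the gripper's body presses on something with over 40 N, if the wrist force passes 120 N, or if a joint passes its speed limit or range.

## Working session

There is one attempt and no reset: what is moved stays moved. The work goes in short steps, Python scripts to look and compute and a tool call to move; the robot and the scene stay as the last step left them, time stands still between calls to the robot, and variables do not carry over. Pictures are saved under pics/ and viewed, at most 10 in all, crops included, and the job is handed in when it is done.

Besides the shell and the picture viewer there is one more tool, called after "Call:" as name(argument=value, ...) on one line, values as JSON. apply_moves: Moves the arm, as the interface text tells. Its arguments: {"type":"object","properties":{"deltas":{"type":"string"}},"required":["deltas"]}

```bash
mkdir -p pics; ls; cat > h.py <<'E'
import numpy as np, cv2
from cell import arm, camera, camera_model, finder
def cam(name):
    m=camera_model(name); K=np.array(m["mtx"],float)
    if "rvec" in m:
        R=cv2.Rodrigues(np.array(m["rvec"],float))[0]; t=np.array(m["tvec"],float).ravel()
        return K,R,t
    s=arm.state(); T=np.eye(4); T[:3,:3]=s["tool_rot"]; T[:3,3]=s["ee_pos"]
    W=np.linalg.inv(T@np.array(m["T_tool_cam"])); return K,W[:3,:3],W[:3,3]
def ray(c,px):
    K,R,t=c; d=R.T@np.linalg.inv(K)@np.array([px[0],px[1],1.]); return -R.T@t,d
def at_z(c,px,z):
    o,d=ray(c,px); return o+d*(z-o[2])/d[2]
def at_d(c,px,dep):
    o,d=ray(c,px); return o+d*dep
def proj(c,P):
    K,R,t=c; p=(K@(R@np.atleast_2d(P).T+t[:,None])).T; return p[:,:2]/p[:,2:]
def tri(cs,pxs):
    A=np.zeros((3,3));b=np.zeros(3)
    for c,p in zip(cs,pxs):
        o,d=ray(c,p); d/=np.linalg.norm(d); M=np.eye(3)-np.outer(d,d); A+=M;b+=M@o
    return np.linalg.solve(A,b)
def save(im,f): cv2.imwrite("pics/"+f,cv2.cvtColor(im,cv2.COLOR_RGB2BGR))
E
python3 - <<'E'
from h import *
np.set_printoptions(precision=4,suppress=True)
for n in ("scene","side"):
    im,d=camera(n); save(im,n+"0.png"); c=cam(n); print(n,"pos",-c[1].T@c[2])
    np.savez(n+"0.npz",im=im,d=d)
    for l in ("blank","stop_face","saddle","bolt_knob","rail_near","rail_far"):
        for r in finder.spot_point(n,l)[:3]:
            u,v=map(int,r["centre"]); 
            print(l,round(r["score"],2),r["centre"],at_d(c,r["centre"],d[v,u]))
print(arm.state()["t"])
E
```

```text
pics
scene pos [ 1.0428 -0.7065  0.9678]
blank 0.71 [185.7, 300.0] [ 0.3645 -0.3381  0.0593]
blank 0.69 [290.1, 264.3] [ 0.4852 -0.1217  0.0652]
blank 0.65 [353.6, 364.6] [ 0.7523 -0.2444  0.0563]
stop_face 0.89 [391.0, 192.8] [0.5178 0.2698 0.0319]
stop_face 0.59 [456.2, 180.0] [0.6413 0.4097 0.0456]
saddle 0.86 [396.6, 233.8] [0.6207 0.1307 0.0449]
saddle 0.6 [404.1, 189.6] [0.5545 0.2729 0.0597]
bolt_knob 0.71 [402.6, 222.1] [0.6294 0.1376 0.0852]
bolt_knob 0.59 [392.3, 193.0] [0.5204 0.2726 0.0306]
rail_near 0.66 [341.4, 208.1] [0.4427 0.1407 0.0282]
rail_near 0.47 [290.8, 266.2] [ 0.4889 -0.1237  0.0629]
rail_far 0.78 [379.3, 234.9] [0.5778 0.1201 0.0237]
rail_far 0.59 [341.6, 196.4] [0.408  0.1895 0.0179]
side pos [0.3445 0.9995 0.6942]
blank 0.97 [384.2, 204.2] [ 0.3301 -0.2631  0.0308]
blank 0.92 [251.1, 215.9] [ 0.7178 -0.1624  0.0184]
blank 0.78 [406.9, 321.7] [0.2725 0.269  0.0449]
stop_face 0.67 [289.5, 319.3] [0.5104 0.2957 0.0465]
saddle 0.69 [296.7, 187.7] [ 0.6224 -0.387   0.0081]
saddle 0.65 [359.5, 175.3] [ 0.4209 -0.513   0.008 ]
saddle 0.55 [259.1, 273.8] [0.6143 0.1415 0.0389]
bolt_knob 0.6 [251.8, 257.1] [0.6279 0.1417 0.0856]
bolt_knob 0.58 [335.5, 292.1] [0.4313 0.1525 0.0121]
rail_near 0.71 [331.7, 293.0] [0.4371 0.1797 0.0304]
rail_near 0.37 [337.6, 435.5] [ 0.387   0.5145 -0.0018]
rail_near 0.28 [280.9, 284.9] [0.5613 0.1489 0.017 ]
rail_far 0.83 [280.8, 281.5] [0.5618 0.1457 0.0246]
rail_far 0.48 [331.5, 294.0] [0.437  0.1839 0.031 ]
0.7
```

View pics/scene0.png

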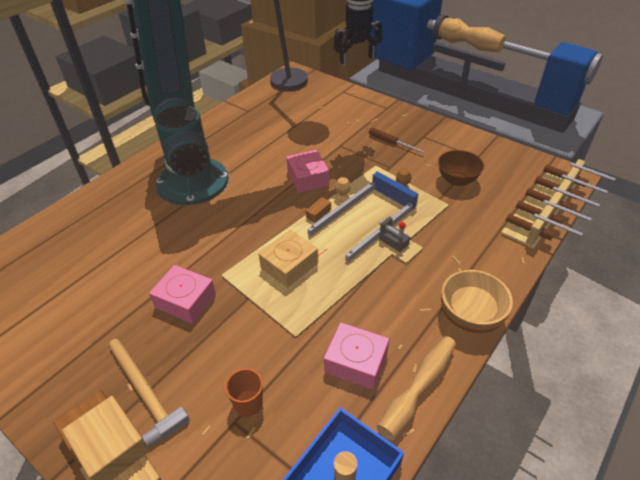

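View pics/side0.png

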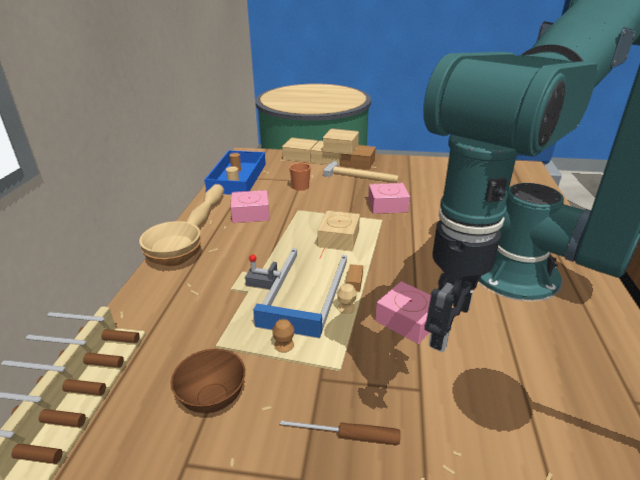

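The light-wood blank shows at scene (290,262) and side (340,230). The look-alikes are the pink blocks at scene (182,293), (357,354) and (308,172). Only the wooden one matches the description and lies in front of the lane's mouth. I'll confirm it in a crop while measuring the lane.

```bash
cat > meas.py <<'E'
from h import *
np.set_printoptions(precision=4,suppress=True)
def cloud(c,d):
    K,R,t=c; v,u=np.mgrid[0:480,0:640]; X=np.stack([(u-K[0,2])/K[0,0],(v-K[1,2])/K[1,1],np.ones_like(u)],-1)*d[...,None]
    P=(X-t)@R; P[d<=0]=np.nan; return P
def meas(n,im,d,c):
    P=cloud(c,d); hsv=cv2.cvtColor(im,cv2.COLOR_RGB2HSV); out={}
    roi=(P[...,0]>.3)&(P[...,0]<.76)&(P[...,1]>-.3)&(P[...,1]<.42)
    blue=roi&(hsv[...,0]>100)&(hsv[...,0]<130)&(hsv[...,1]>120)&(P[...,2]>.045)&(P[...,2]<.07)
    grey=roi&(hsv[...,1]<70)&(hsv[...,2]>60)&(P[...,2]>.022)&(P[...,2]<.042)
    red=roi&((hsv[...,0]<6)|(hsv[...,0]>174))&(hsv[...,1]>180)&(P[...,2]>.06)&(P[...,2]<.1)
    wood=roi&(hsv[...,0]>8)&(hsv[...,0]<26)&(P[...,2]>.056)&(P[...,2]<.075)&(P[...,1]<.12)
    return P,dict(blue=blue,grey=grey,red=red,wood=wood)
E
python3 - <<'E'
from meas import *
for n in("scene","side"):
    z=np.load(n+"0.npz"); c=cam(n); P,m=meas(n,z["im"],z["d"],c)
    for k,mm in m.items():
        if k=="grey":
            nl,lab=cv2.connectedComponents(mm.astype(np.uint8))
            for i in range(1,nl):
                q=P[lab==i]
                if len(q)<60: continue
                r=cv2.minAreaRect((q[:,:2]*1000).astype(np.float32)); print(n,k,len(q),np.median(q[:,2]),np.array(cv2.boxPoints(r)).round(0).tolist(),r[1],r[2])
        else:
            q=P[mm]
            if k!="red":
                nl,lab,st,_=cv2.connectedComponentsWithStats(mm.astype(np.uint8))
                if nl>1: q=P[lab==1+st[1:,4].argmax()]
            if len(q)<4: print(n,k,len(q)); continue
            r=cv2.minAreaRect((q[:,:2]*1000).astype(np.float32)); print(n,k,len(q),np.median(q[:,2]),"c",r[0],r[1],r[2],np.array(cv2.boxPoints(r)).round(0).tolist())
z=np.load("scene0.npz")["im"]; save(cv2.resize(z[160:340,210:450],None,fx=3,fy=3,interpolation=cv2.INTER_CUBIC),"crop0.png")
E
```

```text
scene blue 223 0.05840899312106834 c (521.2346801757812, 280.44586181640625) (27.26964569091797, 140.3794403076172) 83.1239013671875 [[450.0, 275.0], [589.0, 259.0], [593.0, 286.0], [453.0, 302.0]]
scene grey 450 0.03105904166463333 [[416.0, 20.0], [434.0, 18.0], [462.0, 281.0], [443.0, 283.0]] (264.222412109375, 18.481508255004883) 84.0129165649414
scene grey 165 0.03052300892479615 [[564.0, 177.0], [583.0, 175.0], [593.0, 281.0], [574.0, 283.0]] (106.82402038574219, 19.87395668029785) 84.62562561035156
scene grey 523 0.032883059418734234 [[551.0, 6.0], [637.0, -2.0], [652.0, 148.0], [565.0, 156.0]] (151.14242553710938, 86.89067840576172) 84.56002807617188
scene red 24 0.0849475214246461 c (632.15185546875, 129.8604278564453) (9.286494255065918, 14.712406158447266) 60.38332748413086 [[623.0, 129.0], [636.0, 122.0], [641.0, 130.0], [628.0, 138.0]]
scene wood 1421 0.06390587622741098 c (452.69146728515625, -89.26597595214844) (115.48356628417969, 98.77693939208984) 85.74178314208984 [[399.0, -143.0], [498.0, -151.0], [506.0, -35.0], [408.0, -28.0]]
side blue 714 0.05579997165827952 c 
[... 167 characters left out ...]
grey 658 0.030852752808015325 [[549.0, 11.0], [633.0, 2.0], [657.0, 231.0], [572.0, 240.0]] (230.3172149658203, 85.0863037109375) 84.22029876708984
side grey 397 0.030284453179882504 [[417.0, 22.0], [430.0, 20.0], [458.0, 277.0], [445.0, 279.0]] (258.4385070800781, 13.224791526794434) 83.82979583740234
side red 34 0.08265344061275795 c (628.6202392578125, 138.5874481201172) (13.572332382202148, 9.643927574157715) 37.30230712890625 [[620.0, 138.0], [626.0, 131.0], [637.0, 139.0], [631.0, 147.0]]
side wood 789 0.06282033129712934 c (450.47222900390625, -84.50524139404297) (116.31674194335938, 97.2817611694336) 85.06929779052734 [[397.0, -138.0], [494.0, -147.0], [504.0, -31.0], [407.0, -22.0]]
```

View pics/crop0.png

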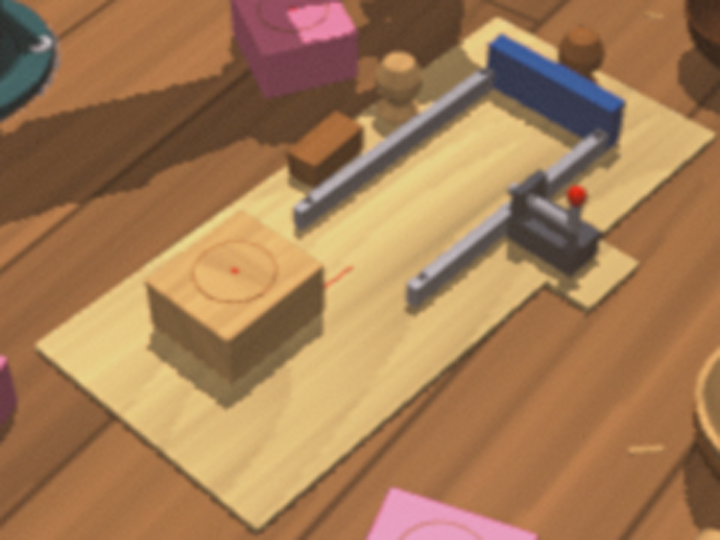

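The crop confirms it: the wooden blank with the red dot is at crop (235,270), before the lane mouth, with the rails, blue stop and red-knobbed bolt ahead of it. In the lane frame the blank sits about 28 mm to the near side, nearly square. I'll check the tool orientation before moving.

```bash
python3 - <<'E'
from h import *
np.set_printoptions(precision=3,suppress=True)
s=arm.state(); print(s["tool_rot"],s["q"],s["ee_pos"],s["grip_width"],s["ft_force"],s["t"]); print(np.array(camera_model("wrist")["T_tool_cam"]))
E
```

```text
[[-0.903  0.43   0.   ]
 [ 0.43   0.903  0.   ]
 [-0.     0.    -1.   ]] [ 1.023  0.087  1.371 -0.     1.684 -0.103] [0.237 0.497 0.231] 0.9980773017241122 [-0.916  0.429  0.2  ] 0.7
[[-0.    -0.957 -0.289  0.072]
 [ 1.    -0.001  0.001  0.   ]
 [-0.001 -0.289  0.957 -0.143]
 [ 0.     0.     0.     1.   ]]
```

Call:
apply_moves(deltas="0.03 -0.05 0 0 0 0 100; 0.03 -0.05 0 0 0 0 100; 0.03 -0.05 0 0 0 0 100; 0.02 -0.05 0 0 0 0 100; 0.02 -0.05 0 0 0 0 100")

```text
t: 1.2
ee_pos: [0.3515, 0.2733, 0.2315]
tool_rot: [[-0.903, 0.43, 0.001], [0.43, 0.903, 0.0], [-0.001, 0.001, -1.0]]
ft_force: [1.9, -0.3, 0.1]
grip_width: 0.606
finger_force: 0.0
```

Call:
apply_moves(deltas="0 -0.05 0 0 0 4 100; 0 -0.05 0 0 0 4 100; 0 -0.05 0 0 0 4 100; 0 -0.05 0 0 0 4 100; 0 -0.05 0 0 0 3.4 100")

```text
t: 1.7
ee_pos: [0.3505, 0.0233, 0.2317]
tool_rot: [[-0.995, 0.103, 0.002], [0.103, 0.995, -0.0], [-0.002, 0.0, -1.0]]
ft_force: [0.8, -0.3, -0.1]
grip_width: 0.605
finger_force: 0.0
```

Call:
apply_moves(deltas="0 -0.05 0 0 0 0 100; 0 -0.02 0 0 0 0 100; 0 0 0 0 0 0 100")

```text
t: 2.0
ee_pos: [0.3508, -0.0473, 0.2315]
tool_rot: [[-0.994, 0.112, 0.0], [0.112, 0.994, -0.001], [-0.0, -0.001, -1.0]]
ft_force: [-0.2, 0.3, 0.1]
grip_width: 0.608
finger_force: 0.0
```

```bash
cat >> meas.py <<'E'
def edges(im,c,z):  # rectify picture onto world plane z, 1 mm/px, x .25-.75, y -.35..0.35
    pts=np.array([[.3,-.3],[.7,-.3],[.7,.1],[.3,.1]]); s=proj(c,np.c_[pts,np.full(4,z)]).astype(np.float32)
    dst=((pts-[.25,-.35])*1000).astype(np.float32)
    return cv2.warpPerspective(im,cv2.getPerspectiveTransform(s,dst),(500,700))
E
python3 - <<'E'
from meas import *
c=cam("wrist"); im,d=camera("wrist"); save(im,"w1.png"); np.savez("w1.npz",im=im,d=d,R=c[1],t=c[2],K=c[0])
P,m=meas("wrist",im,d,c)
for k in m:
    nl,lab,st,_=cv2.connectedComponentsWithStats(m[k].astype(np.uint8))
    for i in np.argsort(-st[1:,4])[:3]+1:
        if st[i,4]<200: continue
        q=P[lab==i]; r=cv2.minAreaRect((q[:,:2]*1000).astype(np.float32)); print(k,len(q),np.median(q[:,2]),"c",r[0],r[1],r[2],st[i])
s=arm.state(); print(s["ee_pos"],s["tool_rot"][:,1],s["q"],s["t"])
E
```

```text
grey 3545 0.03193419178779303 c (437.47283935546875, 140.0333709716797) (241.4469451904297, 12.59837532043457) 83.95721435546875 [ 393  265  247   16 3545]
grey 1076 0.03181249363508573 c (579.1248168945312, 223.09341430664062) (84.87700653076172, 13.544053077697754) 84.22796630859375 [ 547  378   89   20 1076]
wood 9222 0.06441787557746895 c (450.8357238769531, -90.12374877929688) (109.4888916015625, 96.7806167602539) 84.53877258300781 [ 221  275  122   97 9222]
[ 0.3509 -0.0458  0.2314] [0.1096 0.994  0.0006] [-0.291  -0.3653  1.7681  0.0006  1.7386 -1.7519] 2.05
```

View pics/w1.png

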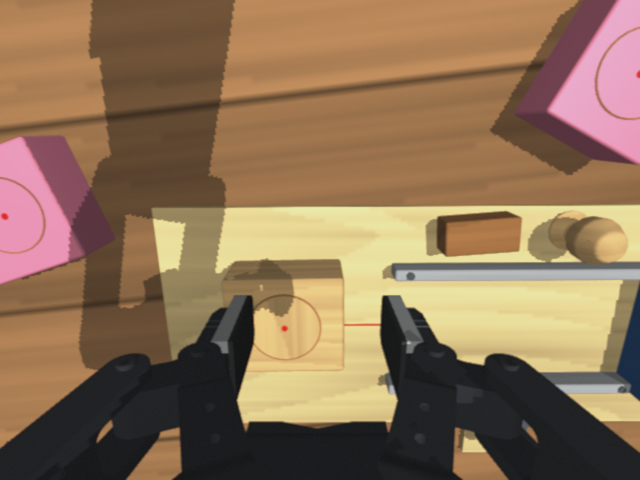

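The wrist view shows the blank's dot at (285,327), the near rail at row 271 and the far rail at row 380. The bed beside the blank is empty. I'll lower the tool on the near side of the blank, then push it across onto the centre line.

Call:
apply_moves(deltas="0.01 -0.018 0 0 0 0.2 100; 0.009 -0.018 -0.01 0 0 0 100; 0 0 -0.05 0 0 0 100; 0 0 -0.05 0 0 0 100; 0 0 -0.05 0 0 0 100")

```text
t: 2.55
ee_pos: [0.3706, -0.0795, 0.0702]
tool_rot: [[-0.995, 0.1, 0.002], [0.1, 0.995, 0.0], [-0.002, 0.0, -1.0]]
ft_force: [1.9, -0.9, -0.9]
grip_width: 0.607
finger_force: 0.0
```

Call:
apply_moves(deltas="0 0 -0.03 0 0 0 100; 0 0 -0.013 0 0 0 100; 0 0 0 0 0 0 100")

```text
t: 2.85
ee_pos: [0.3681, -0.0786, 0.0259]
tool_rot: [[-0.995, 0.1, -0.006], [0.1, 0.995, 0.003], [0.006, 0.002, -1.0]]
ft_force: [-0.5, 0.5, 0.6]
grip_width: 0.612
finger_force: 0.0
```

Call:
apply_moves(deltas="0.01 -0.001 0 0 0 0 100; 0.01 -0.001 0 0 0 0 100; 0.006 -0.001 0 0 0 0 100; 0.006 -0.001 0 0 0 0 100; 0.006 0 0 0 0 0 100")

```text
t: 3.35
ee_pos: [0.4086, -0.0853, 0.0288]
tool_rot: [[-0.995, 0.103, -0.0], [0.103, 0.995, -0.0], [0.0, -0.0, -1.0]]
ft_force: [-3.2, -0.8, 1.9]
grip_width: 0.608
finger_force: 1.6
```

Call:
apply_moves(deltas="0.004 -0.001 0 0 0 0 100; 0.004 0 0 0 0 0 100; 0.003 0 0 0 0 0 100; 0 0 0 0 0 0 100")

```text
t: 3.75
ee_pos: [0.4197, -0.0861, 0.0283]
tool_rot: [[-0.995, 0.103, 0.001], [0.103, 0.995, -0.0], [-0.001, -0.0, -1.0]]
ft_force: [0.1, -0.6, -0.3]
grip_width: 0.606
finger_force: 0.2
```

```bash
cat > bl.py <<'E'
from meas import *
import sys
a=np.radians(84.0); N=np.array([np.sin(a),-np.cos(a)]); D=np.array([np.cos(a),np.sin(a)])
def lane(p): p=np.asarray(p)[...,:2]; return np.stack([p@N-.4863,p@D-.1045],-1)*1000
def blank(n):
    c=cam(n); im,d=camera(n); P,m=meas(n,im,d,c); mm=m["wood"]
    nl,lab,st,_=cv2.connectedComponentsWithStats(mm.astype(np.uint8)); i=1+st[1:,4].argmax(); q=P[lab==i]
    L=lane(q).astype(np.float32); r=cv2.minAreaRect(L); print(n,len(q),"z",np.median(q[:,2]),"c",np.round(r[0],1),np.round(r[1],1),"ang",r[2],"pct",np.percentile(L,[1,99],axis=0).round(1).tolist())
    return im
if __name__=="__main__":
    for n in sys.argv[1].split(","):
        im=blank(n)
        if len(sys.argv)>2: save(im,sys.argv[2]+n+".png")
    s=arm.state(); print("tcp lane",lane(s["ee_pos"]),s["ee_pos"],"yaw",np.degrees(np.arctan2(s["tool_rot"][1,1],s["tool_rot"][0,1])),s["ft_force"],s["t"])
E
python3 bl.py scene,side,wrist
```

```text
scene 1545 z 0.0640662780771222 c [  -9.8 -146.9] [114.5 119.8] ang 89.76982116699219 pct [[-60.9, -202.0], [48.8, -94.6]]
side 678 z 0.06289639786765283 c [  -1.5 -143.4] [ 98.2 113.4] ang 0.5485693216323853 pct [[-47.2, -196.1], [45.7, -88.4]]
wrist 7339 z 0.06371412391293688 c [ -39.8 -146.4] [19.5 54.3] ang 1.1047053337097168 pct [[-48.2, -172.5], [-33.2, -120.5]]
tcp lane [ -60.0998 -146.2055] [ 0.4195 -0.086   0.0284] yaw 84.11063853856936 [ 0.4263 -1.002  -0.498 ] 3.9
```

The blank is now within about 1 mm of the centre line and square to the lane. I'll back off, rise, turn 90° and go behind it.

Call:
apply_moves(deltas="-0.02 0.002 0 0 0 0 100; 0 0 0.045 0 0 0 100; 0 0 0.045 0 0 -8.5 100; 0 -0.02 0 0 0 -8.5 100; 0 -0.02 0 0 0 -8.5 100")

```text
t: 4.4
ee_pos: [0.4006, -0.1247, 0.1208]
tool_rot: [[-0.851, 0.525, 0.006], [0.525, 0.851, -0.002], [-0.006, 0.001, -1.0]]
ft_force: [-0.5, -0.1, 0.4]
grip_width: 0.607
finger_force: 0.0
```

Call:
apply_moves(deltas="0.01 -0.02 0 0 0 -8.5 100; 0.01 -0.02 0 0 0 -8.5 100; 0.02 -0.02 0 0 0 -8.5 100; 0.02 0 0 0 0 -8.5 100; 0.01 0 0 0 0 -8.5 100")

```text
t: 4.9
ee_pos: [0.4705, -0.1848, 0.1183]
tool_rot: [[-0.271, 0.963, 0.002], [0.963, 0.271, -0.0], [-0.001, 0.002, -1.0]]
ft_force: [-0.8, -0.4, 0.4]
grip_width: 0.609
finger_force: 0.0
```

Call:
apply_moves(deltas="0 0 0 0 0 -8.5 100; 0 0 0 0 0 -8.5 100; 0 0 0 0 0 -5.1 100; 0 0 0 0 0 0 100")

```text
t: 5.3
ee_pos: [0.4692, -0.184, 0.1183]
tool_rot: [[0.104, 0.995, 0.001], [0.995, -0.104, -0.0], [-0.0, 0.001, -1.0]]
ft_force: [-0.3, -0.5, 0.3]
grip_width: 0.601
finger_force: 0.0
```

```bash
python3 bl.py wrist w2
```

```text
wrist 38293 z 0.06437857702289548 c [   0.5 -154.8] [93.2 96.4] ang 89.99219512939453 pct [[-45.9, -200.0], [47.0, -109.5]]
tcp lane [  -0.4537 -238.4266] [ 0.4692 -0.184   0.1183] yaw -5.877225620133346 [ 0.4771 -0.1842 -0.3774] 5.35
```

View pics/w2wrist.png

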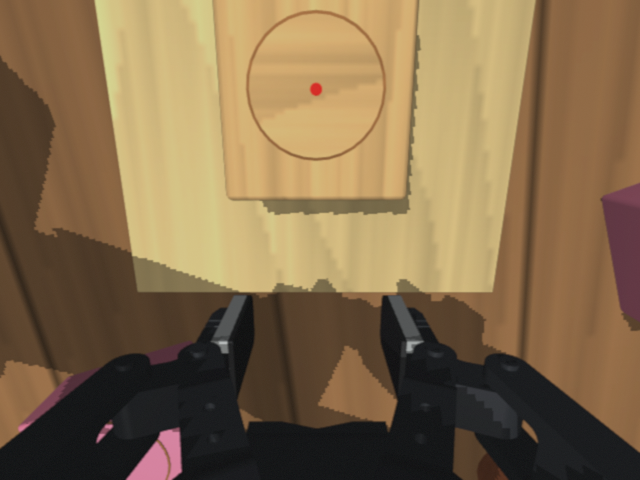

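The wrist view shows the blank straight ahead, its dot at (316,89) and its rear edge level at row 199. It is centred to about 0.5 mm. I'll descend and feed it forward.

Call:
apply_moves(deltas="0.001 0 -0.045 0 0 0 100; 0 0 -0.045 0 0 0 100; 0 0 0 0 0 0 100; 0.001 0.01 0 0 0 -0.1 100; 0.001 0.01 0 0 0 0 100")

```text
t: 5.85
ee_pos: [0.4739, -0.1642, 0.031]
tool_rot: [[0.106, 0.994, 0.005], [0.994, -0.106, -0.002], [-0.001, 0.005, -1.0]]
ft_force: [0.8, 0.2, 0.9]
grip_width: 0.608
finger_force: 0.0
```

Call:
apply_moves(deltas="0.001 0.01 0 0 0 0 100; 0.001 0.01 0 0 0 0 100; 0.001 0.01 0 0 0 0 100; 0.001 0.01 0 0 0 0 100; 0.001 0.01 0 0 0 0 100")

```text
t: 6.35
ee_pos: [0.4774, -0.1134, 0.0289]
tool_rot: [[0.106, 0.994, 0.001], [0.994, -0.106, -0.001], [-0.001, 0.001, -1.0]]
ft_force: [-0.2, -3.7, 2.8]
grip_width: 0.607
finger_force: 1.6
```

```bash
python3 bl.py side,wrist
```

```text
side 889 z 0.06293313010036188 c [  -2.6 -106.6] [ 95.9 130.5] ang 0.9477862119674683 pct [[-49.8, -161.5], [43.7, -43.1]]
wrist 108935 z 0.06435194164366911 c [  -1.2 -109.4] [96.7 96.2] ang 89.77581024169922 pct [[-47.1, -151.8], [44.8, -62.2]]
tcp lane [  -0.6154 -165.8638] [ 0.4766 -0.1118  0.0279] yaw -5.999070352800633 [-0.4331  0.042   0.9967] 6.45
```

Call:
apply_moves(deltas="0.0013 0.012 0 0 0 0 100; 0.0013 0.012 0 0 0 0 100; 0.0013 0.012 0 0 0 0 100; 0.0013 0.012 0 0 0 0 100; 0.0013 0.012 0 0 0 0 100")

```text
t: 6.95
ee_pos: [0.4832, -0.0526, 0.0279]
tool_rot: [[0.106, 0.994, -0.001], [0.994, -0.106, 0.0], [0.0, -0.001, -1.0]]
ft_force: [-0.3, -1.1, -0.8]
grip_width: 0.609
finger_force: 0.7
```

Call:
apply_moves(deltas="0.0013 0.012 0 0 0 0 100; 0.0013 0.012 0 0 0 0 100; 0.0013 0.012 0 0 0 0 100; 0.0013 0.012 0 0 0 0 100; 0.0013 0.012 0 0 0 0 100")

```text
t: 7.45
ee_pos: [0.49, 0.0071, 0.0283]
tool_rot: [[0.106, 0.994, -0.0], [0.994, -0.106, 0.0], [0.0, -0.0, -1.0]]
ft_force: [0.8, -1.3, -1.4]
grip_width: 0.607
finger_force: 0.7
```

```bash
python3 bl.py scene,wrist w3
```

```text
scene 509 z 0.06431260038497824 c [ 6.6 17.3] [ 89.8 104.5] ang 2.4446558952331543 pct [[-34.7, -25.9], [48.9, 68.9]]
wrist 108602 z 0.06436963154287939 c [-0.1 11.9] [96.  95.9] ang 0.05211704224348068 pct [[-46.2, -30.6], [45.7, 58.8]]
tcp lane [  0.3985 -45.3924] [0.4902 0.0079 0.0285] yaw -5.978639346202455 [ 0.5427  0.2164 -0.1095] 7.55
```

View pics/w3wrist.png

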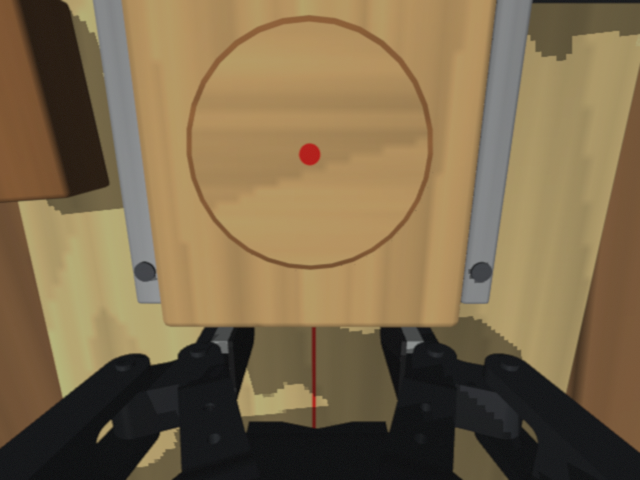

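The blank is entering the lane evenly: near rail gap at column 160, far rail gap at column 460, rear edge level. Before going deeper I'll check from the wrist depth how wide the gripper linkage is compared with the rail and bolt heights.

```bash
python3 - <<'E'
from bl import *
c=cam("wrist"); im,d=camera("wrist"); P=cloud(c,d); hsv=cv2.cvtColor(im,cv2.COLOR_RGB2HSV)
v=np.mgrid[0:480,0:640][0]; m=(v>328)&(hsv[...,2]<75)&np.isfinite(P[...,2]); q=P[m]; L=lane(q)
for z in range(20,170,10):
    k=(q[:,2]*1000>=z)&(q[:,2]*1000<z+10)
    if k.sum()>20: print(z,k.sum(),"x",np.percentile(L[k,0],[0.5,99.5]).round(0),"y",np.percentile(L[k,1],[0.5,99.5]).round(0))
E
```

```text
30 107 x [-24.  28.] y [-57. -48.]
40 316 x [-24.  28.] y [-57. -42.]
50 782 x [-37.  41.] y [-56. -36.]
60 1773 x [-37.  41.] y [-56. -34.]
70 2293 x [-52.  57.] y [-46. -32.]
80 11932 x [-56.  60.] y [-57. -32.]
90 7860 x [-59.  62.] y [-57. -28.]
100 15367 x [-60.  64.] y [-50. -28.]
110 13888 x [-60.  64.] y [-41. -27.]
120 2350 x [-21.  25.] y [-29. -25.]
```

The linkage clears everything: ±41 mm below z = 70 mm, and up to ±62 mm only above the bracket. Feeding on.

Call:
apply_moves(deltas="0.0013 0.012 0 0 0 0 100; 0.0013 0.012 0 0 0 0 100; 0.0013 0.012 0 0 0 0 100; 0.0013 0.012 0 0 0 0 100; 0.0013 0.012 0 0 0 0 100")

```text
t: 8.1
ee_pos: [0.4967, 0.067, 0.0285]
tool_rot: [[0.106, 0.994, 0.0], [0.994, -0.106, -0.0], [-0.0, 0.0, -1.0]]
ft_force: [-0.5, -2.3, 1.2]
grip_width: 0.609
finger_force: 1.4
```

Call:
apply_moves(deltas="0.0013 0.012 0 0 0 0 100; 0.0013 0.012 0 0 0 0 100; 0.001 0.01 0 0 0 0 100; 0.001 0.01 0 0 0 0 100; 0.001 0.01 0 0 0 0 100")

```text
t: 8.6
ee_pos: [0.5023, 0.1207, 0.0285]
tool_rot: [[0.106, 0.994, 0.0], [0.994, -0.106, -0.0], [-0.0, 0.0, -1.0]]
ft_force: [-0.5, -4.2, 2.6]
grip_width: 0.606
finger_force: 1.8
```

```bash
python3 bl.py scene,side w4
```

```text
scene 20 z 0.06407201520054681 c [38.1 60.4] [15.9  6.7] ang 42.32736587524414 pct [[30.9, 56.1], [43.1, 67.4]]
side 3 z 0.06887000221025154 c [26.4 64. ] [2.9 3. ] ang 57.230953216552734 pct [[25.8, 62.0], [28.5, 65.8]]
tcp lane [ 0.2477 69.2854] [0.502  0.122  0.0282] yaw -6.016696449841829 [-0.3666  0.6081  0.4075] 8.7
```

Call:
apply_moves(deltas="0.0005 0.005 0 0 0 0 100; 0.0005 0.005 0 0 0 0 100; 0.0005 0.005 0 0 0 0 100; 0.0005 0.005 0 0 0 0 100; 0.0005 0.003 0 0 0 0 100")

```text
t: 9.2
ee_pos: [0.5043, 0.1435, 0.028]
tool_rot: [[0.106, 0.994, -0.001], [0.994, -0.106, 0.0], [0.0, -0.001, -1.0]]
ft_force: [0.2, -1.4, -1.5]
grip_width: 0.609
finger_force: 0.8
```

Call:
apply_moves(deltas="0.0002 0.002 0 0 0 0 100; 0.0002 0.002 0 0 0 0 100; 0 0 0 0 0 0 100")

```text
t: 9.5
ee_pos: [0.505, 0.1475, 0.0284]
tool_rot: [[0.106, 0.994, 0.0], [0.994, -0.106, 0.001], [0.001, 0.0, -1.0]]
ft_force: [-0.4, -1.3, -0.4]
grip_width: 0.607
finger_force: 0.1
```

Call:
apply_moves(deltas="0.0001 0.001 0 0 0 0 100; 0.0001 0.001 0 0 0 0 100; 0.0001 0.001 0 0 0 0 100")

```text
t: 9.8
ee_pos: [0.5054, 0.1499, 0.0284]
tool_rot: [[0.106, 0.994, 0.0], [0.994, -0.106, -0.0], [-0.0, 0.0, -1.0]]
ft_force: [-1.1, -1.4, -0.4]
grip_width: 0.607
finger_force: 0.9
```

Call:
apply_moves(deltas="0.0001 0.001 0 0 0 0 100; 0.0001 0.001 0 0 0 0 100")

```text
t: 10.0
ee_pos: [0.5055, 0.1517, 0.0284]
tool_rot: [[0.106, 0.994, 0.0], [0.994, -0.106, -0.001], [-0.001, 0.0, -1.0]]
ft_force: [-0.1, -4.8, 0.7]
grip_width: 0.607
finger_force: 2.4
```

Call:
apply_moves(deltas="0.0001 0.001 0 0 0 0 100; 0 0 0 0 0 0 100")

```text
t: 10.2
ee_pos: [0.5055, 0.1517, 0.0284]
tool_rot: [[0.106, 0.994, -0.0], [0.994, -0.106, -0.003], [-0.003, 0.0, -1.0]]
ft_force: [-0.8, -6.5, 1.3]
grip_width: 0.606
finger_force: 3.1
```

Call:
apply_moves(deltas="0.0001 0.001 0 0 0 0 100; 0 0 0 0 0 0 100")

```text
t: 10.4
ee_pos: [0.5055, 0.1516, 0.0285]
tool_rot: [[0.106, 0.994, -0.001], [0.994, -0.106, -0.005], [-0.005, -0.0, -1.0]]
ft_force: [-2.0, -8.6, 1.7]
grip_width: 0.606
finger_force: 4.5
```

Contact is solid: the tool stopped at lane y = 99 mm, matching the expected home position, with force building to 9 N. I'll back off straight, rise, and look at the blank and the bolt.

Call:
apply_moves(deltas="-0.001 -0.01 0 0 0 0 100; -0.001 -0.01 0 0 0 0 100; -0.001 -0.01 0 0 0 0 100; 0 0 0.045 0 0 0 100; 0 0 0.05 0 0 0 180")

```text
t: 10.9
ee_pos: [0.5005, 0.1231, 0.1217]
tool_rot: [[0.107, 0.994, -0.006], [0.994, -0.107, -0.0], [-0.001, -0.006, -1.0]]
ft_force: [1.1, 0.4, -0.0]
grip_width: 0.453
finger_force: 0.0
```

Call:
apply_moves(deltas="0 0 0.05 0 0 0 255; 0 0 0.05 0 0 0 255; 0.02 -0.02 0 0 0 0 255; 0.03 0 0 0 0 0 255; 0 0 0 0 0 0 255")

```text
t: 11.4
ee_pos: [0.5549, 0.103, 0.2229]
tool_rot: [[0.108, 0.994, 0.001], [0.994, -0.108, 0.0], [0.001, 0.001, -1.0]]
ft_force: [0.2, 0.5, 0.4]
grip_width: -0.002
finger_force: 0.0
```

```bash
python3 - <<'E'
from bl import *
cs,px={},{}
for n in ("scene","side","wrist"):
    c=cam(n); im,d=camera(n); P,m=meas(n,im,d,c); 
    hsv=cv2.cvtColor(im,cv2.COLOR_RGB2HSV); X=P
    q=P[m["red"]]
    if len(q)>5:
        L=lane(q); print(n,"knob",len(q),np.median(q[:,2]),"lane med",np.median(L,0),"min/max",L.min(0),L.max(0))
        v,u=np.nonzero(m["red"]); cs[n]=c; px[n]=(u.mean(),v.mean())
    LL=lane(P.reshape(-1,3)).reshape(480,640,2)
    w=(hsv[...,0]>8)&(hsv[...,0]<26)&(P[...,2]>.058)&(P[...,2]<.07)&(abs(LL[...,0])<70)&(LL[...,1]>80)&(LL[...,1]<225)
    if w.sum()>100:
        r=cv2.minAreaRect(LL[w].astype(np.float32)); print(n,"blank",w.sum(),r)
    if n=="scene":
        b=(P[...,0]>.6)&(P[...,0]<.95)&(P[...,1]>-.0)&(P[...,1]<.3)&(P[...,2]>.02)&(LL[...,0]>150); q=P[b]; print("right obst",len(q),q.min(0),lane(q).min(0),lane(q).max(0), q[:,2].max())
    save(im,"k_"+n+".png")
ks=list(cs)
if len(ks)>1:
    p=tri([cs[k] for k in ks],[px[k] for k in ks]); print("tri",ks,p,lane(p))
s=arm.state(); print(s["ee_pos"],lane(s["ee_pos"]),s["grip_width"],s["t"])
E
```

```text
scene knob 23 0.0857340755976534 lane med [128.6144  89.3005] min/max [121.6998  83.514 ] [135.1223  95.7389]
scene blank 1012 ((1.5533485412597656, 163.46311950683594), (97.4129638671875, 113.22615814208984), 0.8558756709098816)
right obst 2981 [0.7966 0.     0.0287] [300.6256 -18.2221] [449.4786 110.8824] 0.07450326877441049
side knob 35 0.08291203471925884 lane med [122.9984  99.4316] min/max [-1.0908 91.0253] [130.7363 165.3073]
side blank 1456 ((-1.4250717163085938, 167.35928344726562), (96.7057876586914, 112.33937072753906), 0.572676956653595)
wrist knob 435 0.0855569377917656 lane med [124.8674  95.395 ] min/max [-1.9045 86.4435] [134.0941 167.4024]
wrist blank 19827 ((-0.049304962158203125, 163.367431640625), (106.27542114257812, 96.244140625), 89.98654174804688)
tri ['scene', 'side', 'wrist'] [0.6245 0.1387 0.0765] [120.2578  98.764 ]
[0.5521 0.1038 0.2228] [51.8923 56.4803] -0.0014621226313608767 11.55
```

View pics/k_wrist.png

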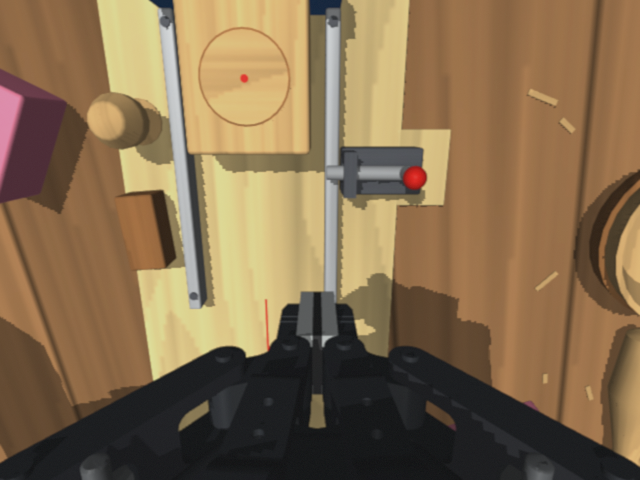

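The blank sits against the blue stop, its dot at (244,78) and its rear edge level at row 152, with even gaps to both rails. The red knob is at (414,178), about lane (126, 94). I'll go outside the knob and descend.

Call:
apply_moves(deltas="0.04 0.008 0 0 0 0 255; 0.04 0.008 0 0 0 0 255; 0.042 0.009 0 0 0 0 255; 0 0 -0.03 0 0 0 255; 0 0 -0.045 0 0 0 255")

```text
t: 12.05
ee_pos: [0.6774, 0.1299, 0.1507]
tool_rot: [[0.105, 0.994, 0.008], [0.994, -0.105, 0.001], [0.002, 0.007, -1.0]]
ft_force: [1.0, -0.6, -0.6]
grip_width: 0.0
finger_force: 0.0
```

Call:
apply_moves(deltas="0 0 -0.045 0 0 0 255; 0 0 -0.035 0 0 0 255; 0 0 -0.012 0 0 0 255; 0 0 0 0 0 0 255")

```text
t: 12.45
ee_pos: [0.6726, 0.1291, 0.0539]
tool_rot: [[0.106, 0.994, -0.005], [0.994, -0.106, -0.0], [-0.001, -0.005, -1.0]]
ft_force: [-0.5, 0.6, 1.1]
grip_width: -0.001
finger_force: 0.0
```

```bash
python3 - <<'E'
from bl import *
c=cam("wrist"); im,d=camera("wrist"); P,m=meas("w",im,d,c); save(im,"k2.png")
q=P[m["red"]]; L=lane(q); k=L[:,0]>60; print(k.sum(),np.median(L[k],0),np.percentile(L[k],[2,98],axis=0)); v,u=np.nonzero(m["red"]); print(np.median(u),np.median(v))
s=arm.state(); print(s["ee_pos"],lane(s["ee_pos"]),s["ft_force"],s["t"])
E
```

```text
1537 [128.6361  98.5006] [[121.4995  92.2541]
 [135.6162 102.6237]]
192.0 341.0
[0.6744 0.1292 0.0569] [170.9168  94.4983] [0.9502 0.114  0.4686] 12.5
```

View pics/k2.png

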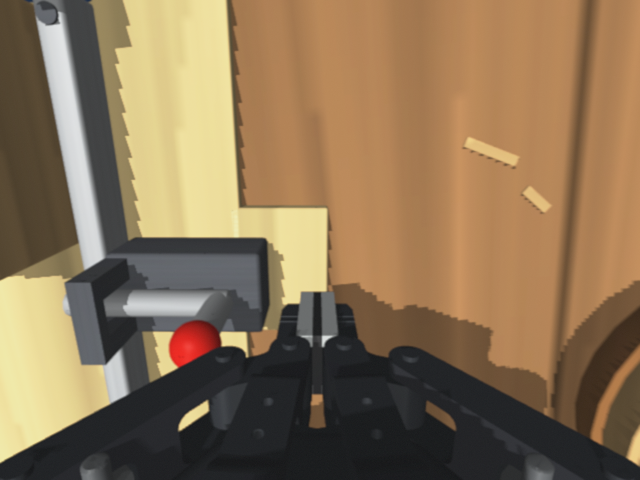

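The knob's ball is at (195,343), left of the shut fingers at (317,330), so the tool stands outside it and level with it. I'll push the bolt in along the lane's -x.

Call:
apply_moves(deltas="-0.01 0.001 0 0 0 0 255; -0.006 0.0006 0 0 0 0 255; -0.005 0.0005 0 0 0 0 255; -0.005 0.0005 0 0 0 0 255; -0.005 0.0005 0 0 0 0 255")

```text
t: 13.0
ee_pos: [0.6447, 0.1323, 0.0581]
tool_rot: [[0.106, 0.994, 0.005], [0.994, -0.106, 0.0], [0.001, 0.005, -1.0]]
ft_force: [2.7, -0.4, 2.4]
grip_width: 0.0
finger_force: 1.2
```

Call:
apply_moves(deltas="-0.005 0.0005 0 0 0 0 255; -0.005 0.0005 0 0 0 0 255; -0.005 0.0005 0 0 0 0 255; -0.004 0.0004 0 0 0 0 255; -0.004 0.0004 0 0 0 0 255")

```text
t: 13.5
ee_pos: [0.6203, 0.1345, 0.0563]
tool_rot: [[0.106, 0.994, 0.0], [0.994, -0.106, 0.0], [0.0, 0.0, -1.0]]
ft_force: [4.0, -0.0, 1.0]
grip_width: 0.0
finger_force: 1.2
```

Call:
apply_moves(deltas="-0.002 0.0002 0 0 0 0 255; -0.002 0.0002 0 0 0 0 255; 0 0 0 0 0 0 255")

```text
t: 13.8
ee_pos: [0.6161, 0.1349, 0.0561]
tool_rot: [[0.106, 0.994, -0.001], [0.994, -0.106, -0.0], [-0.0, -0.001, -1.0]]
ft_force: [1.2, 0.0, 0.6]
grip_width: -0.001
finger_force: 0.6
```

Call:
apply_moves(deltas="-0.002 0.0002 0 0 0 0 255; -0.001 0.0001 0 0 0 0 255; 0 0 0 0 0 0 255")

```text
t: 14.1
ee_pos: [0.6141, 0.1351, 0.0562]
tool_rot: [[0.106, 0.994, 0.001], [0.994, -0.106, -0.0], [0.0, 0.001, -1.0]]
ft_force: [3.6, -0.1, 0.4]
grip_width: -0.002
finger_force: 2.1
```

Call:
apply_moves(deltas="-0.001 0.0001 0 0 0 0 255; -0.001 0.0001 0 0 0 0 255; 0 0 0 0 0 0 255")

```text
t: 14.4
ee_pos: [0.614, 0.1351, 0.0564]
tool_rot: [[0.106, 0.994, 0.006], [0.994, -0.106, -0.0], [0.001, 0.006, -1.0]]
ft_force: [9.5, 0.4, -3.2]
grip_width: 0.004
finger_force: 4.5
```

The tool has stalled with force rising to 9.5 N, so the bolt is at its hard stop. I'll retreat, rise clear and look.

Call:
apply_moves(deltas="0.01 -0.001 0 0 0 0 255; 0.02 -0.002 0 0 0 0 255; 0.02 -0.002 0 0 0 0 255; 0 0 0.045 0 0 0 255; 0 0 0.05 0 0 0 255")

```text
t: 14.9
ee_pos: [0.6591, 0.1299, 0.1467]
tool_rot: [[0.106, 0.994, -0.013], [0.994, -0.106, -0.001], [-0.003, -0.013, -1.0]]
ft_force: [0.5, 1.0, 0.2]
grip_width: 0.002
finger_force: 0.0
```

Call:
apply_moves(deltas="0 0 0.05 0 0 0 255; -0.04 -0.045 0.01 0 0 0 255; -0.04 -0.045 0 0 0 0 255; 0 0 0 0 0 0 255; 0 0 0 0 0 0 255")

```text
t: 15.4
ee_pos: [0.5943, 0.0555, 0.2088]
tool_rot: [[0.108, 0.994, -0.003], [0.994, -0.108, 0.001], [0.0, -0.003, -1.0]]
ft_force: [0.3, 0.3, -0.4]
grip_width: 0.003
finger_force: 0.0
```

```bash
python3 - <<'E'
from bl import *
for n in ("scene","side","wrist"):
    c=cam(n); im,d=camera(n); P,m=meas(n,im,d,c); save(im,"f_"+n+".png"); hsv=cv2.cvtColor(im,cv2.COLOR_RGB2HSV)
    L=lane(P[m["red"]]); L=L[L[:,0]>50]; print(n,"knob",len(L),np.median(L,0) if len(L) else "")
    LL=lane(P.reshape(-1,3)).reshape(480,640,2)
    w=(hsv[...,0]>8)&(hsv[...,0]<26)&(P[...,2]>.058)&(P[...,2]<.07)&(abs(LL[...,0])<70)&(LL[...,1]>80)&(LL[...,1]<225)
    if w.sum()>100: print("blank",cv2.minAreaRect(LL[w].astype(np.float32)))
s=arm.state(); print(s["ee_pos"],s["ft_force"],s["t"])
E
```

```text
scene knob 25 [90.5787 89.8542]
blank ((1.8738365173339844, 164.48574829101562), (114.31007385253906, 98.6847915649414), 89.63270568847656)
side knob 35 [85.4079 99.0311]
blank ((-1.5884742736816406, 167.5675506591797), (112.5258560180664, 95.68016815185547), 89.77615356445312)
wrist knob 492 [89.8902 93.9675]
blank ((0.3436317443847656, 140.53366088867188), (60.38096618652344, 95.95838928222656), 89.98979949951172)
[0.5961 0.0568 0.2092] [-0.5474 -0.36    0.1172] 15.55
```

View pics/f_wrist.png

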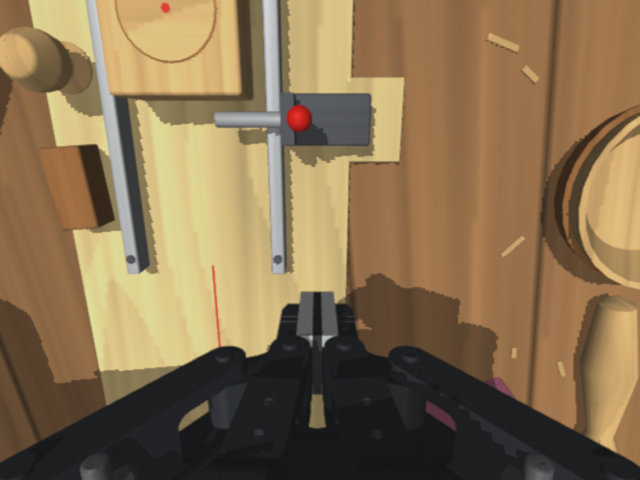

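The bolt's bar now crosses the lane behind the blank, its end at (217,120) and its knob at (299,119). That puts the knob at lane x ≈ 89 mm, which is fully in. The blank is still home and square, and the robot is clear of everything.

```bash
python3 -c "
from cell import arm
print(arm.job_done())"
```

```text
the job is handed in; nothing more can be done
None
```

The blank sits squarely against the blue stop, the bolt is pushed fully in behind it, the arm is clear, and the job was handed in at about 15.6 s with no sign of contact with either rail.

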